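# Hang the rinsed tumbler on the drying post

### The job

The drying post on the leather bench is blocked by a bare white thread cone: first take the cone off and stand it upright, wide end down, in the red tray. Then take the blue tumbler that lies in the wooden saddle, turn it mouth down and lower it gently over the post until it is fully home, without dropping or ramming it. Leave the amber jar, the mallet and the awl where they are.

Things in the scene. Friction and masses are not known exactly. Their poses are not given: they have to be found in the camera images.
- stand: Fixed drying stand: dark round wooden foot, diameter 104, height 14, with one upright round pale post, diameter 38 up to 110 above the bench, then a nose that narrows to a flat tip of diameter 18 at 132 above the bench. Origin: centre of the underside of the foot; z up along the post.
- peg_tip (a point): Centre of the flat tip of the drying post, 132 above the bench.
- cone: Loose hollow white plastic thread cone without thread, 90 high, outer diameter 60 at the open wide end (below), 44 at the closed narrow end (above), wall 3, top 4 thick, 60 g nominal. Starts capped over the post, its closed top on the post tip, its lower edge 46 above the bench. Origin: centre of the open lower end; z along its axis to the narrow end.
- tray: Fixed shallow red square tray, 150 by 150 outside, 22 high, walls and floor 5 thick (inner floor 5 above the bench). Origin: centre of its underside, z up.
- saddle: Fixed wooden saddle: dark board 116 (x) by 76 (y) by 8 with two pairs of slanting cheeks, each 10 thick, 44 either side of its centre along x, at most 36 above the bench. The tumbler lies in it along the saddle's x; between the cheeks 78 of its length is open on both sides, down to the board. Origin: centre of the underside, z up.
- tumbler: Loose straight blue cup, outer diameter 48, length 105, white rim, wall 3, closed bottom 5 thick (inside 42 wide, 100 deep), 130 g. Starts lying level in the saddle, axis 46 above the bench, mouth to the left (+y). Origin: centre of the bottom's outer face; x along the axis to the mouth. Fully home: x points straight down, post tip against the inside of the bottom, origin 137 above the bench.
- tumbler_mouth (a point): Centre of the tumbler's open mouth, on its axis 105 from the closed bottom.
- jar: Loose bystander: closed amber glass jar with black cap, diameter 60, height 85. Origin: centre of its underside.
- mallet: Loose bystander: wooden mallet lying flat; round head 75 long, diameter 44, across x, handle of diameter 20 along +x to 175 from the head. Origin: under the head's centre, on the bench.
- awl: Loose bystander: awl lying along its x; wooden handle 75 long, diameter 26 at most, from x=-60 to +15, steel point to x=+74. Origin: on the bench below the handle's front part.

How it is judged:
By the outcome, as a careful person would: the job done as asked, in the order asked, and still so for the second after the job is handed in, with the robot touching nothing.
It also fails if it takes over 72 s, if anything falls off the work surface, if the arm or the gripper's body presses on something with over 40 N, if the wrist force passes 120 N, or if a joint passes its speed limit or range.

### The arm

A 6-joint arm with a two-finger parallel gripper is mounted at the origin on the work surface. World frame = base frame: x ahead of the robot, y to its left, z up, the work surface at z = 0. Lengths are in m, angles in rad, forces in N, time in s.
With the tool pointing down it reaches from about 0.275 to 0.775 m from the base axis. Payload 14.6 kg.
Tool frame: the origin (TCP) lies midway between the tips of the shut fingers; the grasp point (between the pads) lies robot.tcp_to_grasp behind it (robot.tcp_to_grasp is the distance from the TCP to the grasp point, in m); z points along the fingers, y is the line along which they close (so a half turn about z gives the same grasp; the last joint's range is limited). The gripper opens to 85 mm and grips with 20 to 120 N. Pads are 22 mm wide; open, the fingers measure 114 mm over their backs; the gripper's body (76 mm by 85 mm) begins 54 mm behind the grasp point. The pads swing forward as they close: fully open they stand 13 mm farther back than shut.
Start: joints at [-1.276, 0.263, -0.048, 1.259, 0, 1.415], TCP at [0.228, -0.473, 0.231] pointing down, gripper open.
Joint ranges: [-2.65, 2.65], [-0.89, 1.7], [-1.18, 1.37], [-2.13, 2.11], [-1.35, 1.29], [-3.14, 3.14]. Speed limits (rad/s): [1.89, 1.89, 2.57, 2.79, 3.14, 3.14].

### API

Orientations are given as a 3x3 rotation matrix whose columns are the frame's x, y, z axes.
In Python, from rig import robot, get_image gives the robot as it stands.
- The arm moves only by the tool carry_out, never from a script. Its arguments are lists of equal length, an entry for each row: "turn": the turn, a rotation vector about the tool's x, y, z in degrees, a list of three; "linear": the shift along the tool's x, y, z in cm, a list of three; "hand": the closure, from -1 (fully open) to 1 (shut). In form: {"turn": [[ax, ay, az], ...], "linear": [[x, y, z], ...], "hand": [hand, ...]}. A call has 1 to 8 rows; each row is the pose to reach, as a shift and turn from the pose commanded when the call began, along the tool's axes at that moment; what a row does not reach only later rows make up. A row lasts 1/12 s, in which the tool goes at most 41.7 mm and 7.16 degrees, less where a joint would pass 70% of its speed; a pose out of reach is approached as far as the arm can. A call with a gripper value outside its range is refused whole. The fingers move at their own pace and stop on an object; "newtons" is the grip in N (left out, the last holds). Time passes only in rows, so rows that repeat a pose let the fingers close. It gives the time, the measured TCP pose, the force, the opening and the grip force at its end, in the units of the state.
- robot.get_state(): the state, without advancing time (a new reading comes with each control period).
- get_image(name): name is "side" or "top" or "wrist"; returns a dict with "image" (420x560x3 uint8, red, green, blue), "z_map" (420x560 float32, m along the optical axis (not along the pixel's ray), 0 where there is no reading), "intrinsics" (3x3 intrinsics, pixels), "pose" (4x4, takes a point from camera to world coordinates); the wrist camera has in their place "T_tool_cam" (4x4, takes a point from camera to tool coordinates, whose origin is the TCP and whose axes are the flange's). Camera axes: x right, y down, z forward; pixel columns grow to the right and rows downward; lengths in m; the calibration is good to about 2 mm. The wrist camera is an equidistant fisheye: a pixel r from the principal point sees the ray r / f radians off the axis. A picture is of the moment at which its call begins: read the wrist's pose just before it.
- robot.close_job(): hands the job in; it is judged then, once.
The state is a dict: "clock": time; "joint_pos": joint angles; "qvel": joint speeds; "joint_torque": joint torques, N m; "ee_pos": TCP position; "ee_rot": TCP orientation; "wrist_force": force on the tool from outside, world axes, zero at the start; "wrist_torque": the same for the moment, N m; "finger_gap": finger opening in m; "gripper_force": force on a finger pad.
Only numpy, scipy, OpenCV 4.12 (cv2) and the standard library are available. Lean on these libraries where they do the work, as an engineer would, in place of code of your own. Each camera call takes 0.05 s, during which the arm holds its last target. There are 200 camera calls.

## Working session

There is one attempt and no reset: what is moved stays moved. The work goes in short steps, Python scripts to look and compute and a tool call to move; the robot and the scene stay as the last step left them, time stands still between calls to the robot, and variables do not carry over. Pictures are saved under pics/ and viewed, at most 10 in all, crops included, and the job is handed in when it is done.

Besides the shell and the picture viewer there is one more tool, called after "Emit:" in YAML: its name, and indented under it one key for each argument. carry_out: Moves the arm, as the interface text tells. Its arguments: {"type":"object","properties":{"turn":{"type":"array"},"linear":{"type":"array"},"hand":{"type":"array"},"newtons":{"type":"number"}},"required":["turn","linear","hand"]}

```bash
ls; mkdir -p pics; cat > h.py <<'E'
import numpy as np, cv2
from rig import robot, get_image
def save(n,im): cv2.imwrite('pics/'+n,cv2.cvtColor(im,cv2.COLOR_RGB2BGR))
def pts(d):
    K=d['intrinsics'];z=d['z_map'];h,w=z.shape
    u,v=np.meshgrid(np.arange(w),np.arange(h))
    P=np.stack([(u-K[0,2])/K[0,0]*z,(v-K[1,2])/K[1,1]*z,z],-1)
    T=d['pose'];return P@T[:3,:3].T+T[:3,3]
E
python3 - <<'E'
from h import *
np.set_printoptions(precision=3,suppress=True)
for n in('side','top'):
    d=get_image(n);save(n+'0.png',d['image']);np.savez(n+'.npz',**d);print(d['pose'],d['intrinsics'])
print(robot.tcp_to_grasp,robot.get_state())
E
```

```text
pics
[[-0.993 -0.087  0.074  0.527]
 [-0.114  0.696 -0.709  0.741]
 [ 0.011 -0.713 -0.701  0.846]
 [ 0.     0.     0.     1.   ]] [[526.584   0.    279.427]
 [  0.    526.584 217.621]
 [  0.      0.      1.   ]]
[[-0.007 -0.988  0.154  0.425]
 [-1.     0.011  0.024 -0.023]
 [-0.025 -0.153 -0.988  1.254]
 [ 0.     0.     0.     1.   ]] [[525.194   0.    281.884]
 [  0.    525.194 208.719]
 [  0.      0.      1.   ]]
0.0187 {'clock': 0.1, 'joint_pos': array([-1.276,  0.263, -0.049,  1.259, -0.   ,  1.416]), 'qvel': array([ 0.001, -0.001,  0.002, -0.   ,  0.001, -0.001]), 'joint_torque': array([  0.001, -63.858,  38.507,   0.01 ,  -0.   ,   0.   ]), 'ee_pos': array([ 0.228, -0.473,  0.231]), 'ee_rot': array([[ 0.901,  0.435, -0.   ],
       [ 0.435, -0.901,  0.001],
       [ 0.   , -0.001, -1.   ]]), 'wrist_force': array([0.137, 0.58 , 0.726]), 'wrist_torque': array([-0.013,  0.017,  0.001]), 'gripper_force': 0.0, 'finger_gap': 0.08561004598941623}
```

View pics/side0.png

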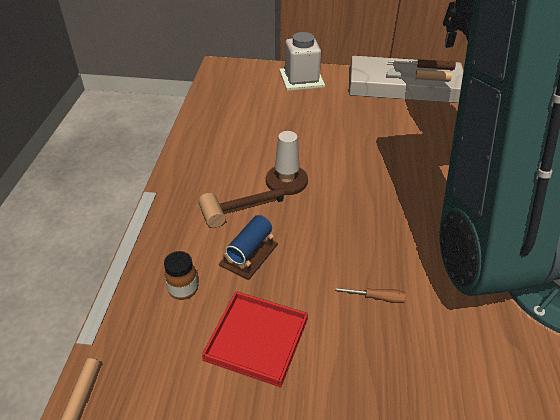

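View pics/top0.png

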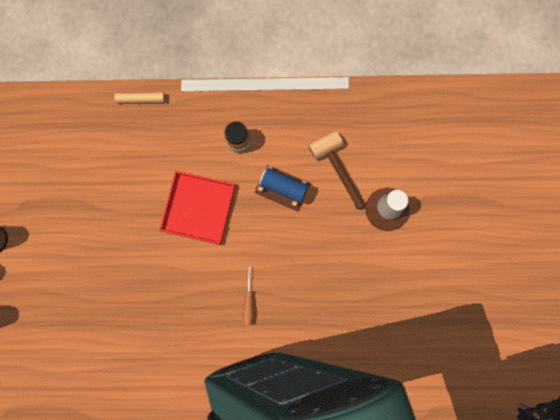

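The side view shows the cone on its stand at (287,155)/(287,180), the tumbler at (248,240) with its mouth lower-left, the tray at (255,337), the jar at (180,275) and the mallet head at (211,210). The top view shows the cone top at (397,204), tumbler (283,186), tray (198,208), and the mallet handle end near the foot at (362,205).

```bash
cat > m.py <<'E'
from h import *
np.set_printoptions(precision=4,suppress=True)
def big(m):
    n,l,s,c=cv2.connectedComponentsWithStats(m.astype(np.uint8));i=1+s[1:,4].argmax();return l==i
boxes={'side':dict(tray=(195,280,320,390),tum=(215,205,285,280),cone=(265,120,310,180)),
 'top':dict(tray=(150,160,245,250),tum=(250,155,320,215),cone=(370,180,420,225))}
E
python3 - <<'E'
from m import *
for n in('side','top'):
    d=dict(np.load(n+'.npz'));P=pts(d);hsv=cv2.cvtColor(d['image'],cv2.COLOR_RGB2HSV);H,S,V=[hsv[...,i].astype(int) for i in range(3)]
    M=dict(tray=((H<5)|(H>174))&(S>200)&(V>90),tum=(H>100)&(H<125)&(S>120),cone=(S<40)&(V>90))
    for k,(a,b,c,e) in boxes[n].items():
        w=np.zeros(H.shape,bool);w[b:e,a:c]=1;m=big(M[k]&w);v,u=np.nonzero(m);p=P[m]
        print(n,k,m.sum(),'px',u.min(),u.max(),v.min(),v.max(),'z pct',np.percentile(p[:,2],[2,50,98]))
        if k=='tray':
            r=cv2.minAreaRect(np.c_[u,v].astype(np.float32));print(cv2.boxPoints(r))
            q=p[p[:,2]>.016];r=cv2.minAreaRect((q[:,:2]*1000).astype(np.float32));print('rim xy',r)
            q=p[p[:,2]<.01];r=cv2.minAreaRect((q[:,:2]*1000).astype(np.float32));print('floor',r,q[:,2].mean())
        if k=='cone':
            t=p[p[:,2]>np.percentile(p[:,2],98)-.004];print('top',t[:,:2].min(0),t[:,:2].max(0),t.mean(0),len(t))
            for z in(.06,.08,.10,.12):
                s=p[abs(p[:,2]-z)<.008]
                if len(s)>15:
                    A=np.c_[2*s[:,:2],np.ones(len(s))];x=np.linalg.lstsq(A,(s[:,:2]**2).sum(1),rcond=None)[0];print(z,len(s),x[:2],'r',np.sqrt(x[2]+x[:2]@x[:2]))
        if k=='tum':
            q=p[p[:,2]>.04];ax=np.linalg.svd(q[:,:2]-q[:,:2].mean(0),full_matrices=False)[2][0]
            ax*=np.sign(ax[1]);s=p[:,:2]@ax;t=p[:,:2]@[-ax[1],ax[0]]
            print('axis',ax,'s',np.percentile(s,[1,99]),'t',np.percentile(t,[1,99]),'mean',q.mean(0))
            # circle fit in cross-section
            qs=np.c_[t,p[:,2]];sel=(s>np.percentile(s,15))&(s<np.percentile(s,85))&(p[:,2]>.03);qs=qs[sel]
            A=np.c_[2*qs,np.ones(len(qs))];x=np.linalg.lstsq(A,(qs**2).sum(1),rcond=None)[0];print('circ t,z,r',x[:2],np.sqrt(x[2]+x[:2]@x[:2]))
            print('topz',np.percentile(p[:,2],99.5))
            sm=np.percentile(s,[1,99]).mean();print('centre',sm*ax+x[0]*np.array([-ax[1],ax[0]]))
E
```

```text
side tray 14 px 261 273 380 384 z pct [0.0002 0.0029 0.0086]
[[261.  380. ]
 [261.7 377.9]
 [273.7 381.9]
 [273.  384. ]]
rim xy ((0.0, 0.0), (0.0, 0.0), 0.0)
floor ((590.4169921875, 293.4466247558594), (1.7032968997955322, 22.815265655517578), 74.82675170898438) 0.0031566639396938506
side tum 883 px 230 271 216 259 z pct [0.0418 0.0652 0.0714]
axis [-0.084   0.9965] s [-0.0992 -0.0021] t [-0.6945 -0.6218] mean [0.658 0.01  0.067]
circ t,z,r [-0.6608  0.0512] 0.021576429554567372
topz 0.5290742882226294
centre [0.6627 0.005 ]
side cone 837 px 275 298 131 173 z pct [0.0494 0.0994 0.1377]
top [ 0.5267 -0.2645] [0.6335 0.7414] [ 0.6113 -0.223   0.1498] 152
0.06 130 [ 0.613  -0.2417] r 0.02575908631388258
0.08 121 [ 0.6132 -0.2423] r 0.024379779692523338
0.1 119 [ 0.6132 -0.2426] r 0.02275455453241272
0.12 125 [ 0.6131 -0.2422] r 0.020738399177441615
top tray 34 px 164 171 203 215 z pct [0.0024 0.0079 0.0242]
[[163.4 214.8]
 [167.4 202.8]
 [172.5 204.5]
 [168.5 216.5]]
rim xy ((619.8175659179688, 284.0292663574219), (1.9393373727798462, 30.572656631469727), 75.28030395507812)
floor ((617.8695678710938, 280.7743225097656), (9.391753196716309, 23.511974334716797), 77.18534088134766) 0.005779335663214436
top tum 795 px 262 306 169 202 z pct [0.0542 0.0672 0.0742]
axis [0.509  0.8608] s [0.29   0.3886] t [-0.5959 -0.5494] mean [0.6647 0.0008 0.0692]
circ t,z,r [-0.5743  0.0525] 0.01933143930739989
topz 0.07551588867562206
centre [ 0.6671 -0.0003]
top cone 285 px 388 406 190 209 z pct [0.1325 0.1368 0.1409]
top [ 0.4254 -0.2629] [ 0.6348 -0.0229] [ 0.6146 -0.2416  0.1468] 134
```

```bash
python3 - <<'E'
from m import *
for n in('side','top'):
    d=dict(np.load(n+'.npz'));P=pts(d);ok=(d['z_map']>.1);hsv=cv2.cvtColor(d['image'],cv2.COLOR_RGB2HSV);H,S,V=[hsv[...,i].astype(int) for i in range(3)]
    M=dict(tray=((H<4)|(H>170))&(S>180)&(V>70),tum=(H>100)&(H<125)&(S>100))
    for k in('tray','tum'):
        a,b,c,e=boxes[n][k];w=np.zeros(H.shape,bool);w[b:e,a:c]=1;m=big(M[k]&w);p=P[m&ok]
        print(n,k,m.sum(),len(p))
        if k=='tray':
            v,u=np.nonzero(m);q=p[(p[:,2]<.03)&(p[:,2]>-.003)];print('all',cv2.minAreaRect((q[:,:2]*1000).astype(np.float32)))
            q=p[(p[:,2]<.009)];print('floor z',np.median(q[:,2]),np.median(q[:,:2],0))
            q=p[(p[:,2]>.014)];print('rim',cv2.minAreaRect((q[:,:2]*1000).astype(np.float32)))
            # ray cast of outline onto z=.022
            K=d['intrinsics'];T=d['pose'];r=np.c_[(u-K[0,2])/K[0,0],(v-K[1,2])/K[1,1],np.ones(len(u))]@T[:3,:3].T
            X=T[:3,3]+r*((.022-T[2,3])/r[:,2])[:,None];print('ray',cv2.minAreaRect((X[:,:2]*1000).astype(np.float32)))
        else:
            p=p[(p[:,2]<.08)&(p[:,2]>.03)]
            from scipy.optimize import least_squares
            def f(x):
                a=np.array([np.sin(x[0]),np.cos(x[0]),0]);c=np.array([x[1],x[2]*0,x[2]]);r=p-c;r=r-np.outer(r@a,a)
                return np.linalg.norm(r,axis=1)-.024
            s=least_squares(f,[.4,.667,.046],loss='soft_l1',f_scale=.002);x=s.x
            a=np.array([np.sin(x[0]),np.cos(x[0]),0]);c0=np.array([x[1],0,x[2]]);t=(p-c0)@a;lo,hi=np.percentile(t,[.5,99.5])
            print('cyl deg',np.degrees(x[0]),'z',x[2],'rms',np.sqrt((s.fun**2).mean()),'ext',lo,hi,'ends',c0+lo*a,c0+hi*a)
# two-view cone top
rays=[]
for n,uv in(('side',(287.5,136)),('top',(397.5,200))):
    pass
E
```

```text
side tray 6190 6174
all ((621.2620239257812, 210.05084228515625), (152.1715087890625, 150.77777099609375), 76.82600402832031)
floor z 0.0039088981132152645 [0.6213 0.2106]
rim ((621.2230834960938, 209.8844757080078), (151.8297882080078, 150.77777099609375), 76.82600402832031)
ray ((620.68896484375, 216.1133270263672), (159.24891662597656, 152.5209503173828), 76.5388412475586)
side tum 894 889
cyl deg 24.088955179228645 z 0.04513512663287861 rms 0.0013510157845482212 ext -0.04939497514186101 0.05052773137680398 ends [ 0.6461 -0.0451  0.0451] [0.6869 0.0461 0.0451]
top tray 3816 3794
all ((623.8504638671875, 209.81378173828125), (148.6614532470703, 148.55580139160156), 76.54866790771484)
floor z 0.005149297301798583 [0.6244 0.212 ]
rim ((623.8575439453125, 209.84347534179688), (148.60035705566406, 148.55580139160156), 76.54866027832031)
ray ((623.2655029296875, 208.49156188964844), (150.48684692382812, 148.25454711914062), 76.62273406982422)
top tum 827 825
cyl deg 24.228615677083045 z 0.04644489681626117 rms 0.0024479812981051544 ext -0.04951272218111791 0.049606503733293554 ends [ 0.6483 -0.0452  0.0464] [0.6889 0.0452 0.0464]
```

Heights check out (tray floor about 5 mm, tumbler axis 45–46 mm, cone top about 136 mm), and everything is within reach. I'm moving above the cone, turning the tool about z to line up with the tumbler axis direction (66°).

Emit:
carry_out:
  turn:
    - [0,0,-7]
    - [0,0,-14]
    - [0,0,-21]
    - [0,0,-28]
    - [0,0,-35]
    - [0,0,-40]
    - [0,0,-40]
    - [0,0,-40]
  linear:
    - [4,0,0]
    - [8,-0.5,0]
    - [12,-1,0]
    - [16,-1.5,0]
    - [20,-2,0]
    - [24,-2,0]
    - [28,-2.4,0]
    - [32,-2.8,0]
  hand: [-1,-1,-1,-1,-1,-1,-1,-1]

```text
clock: 0.77
ee_pos: [0.5057, -0.307, 0.231]
ee_rot: [[0.41, 0.912, -0.0], [0.912, -0.41, 0.0], [0.0, -0.0, -1.0]]
wrist_force: [0.5, -1.5, 0.7]
finger_gap: 0.0854
gripper_force: 0.0
```

```bash
cat >> h.py <<'E'
def wrist(name=None):
    s=robot.get_state();d=get_image('wrist')
    T=np.eye(4);T[:3,:3]=s['ee_rot'];T[:3,3]=s['ee_pos'];C=T@d['T_tool_cam']
    if name: save(name,d['image'])
    return d,C,s
def wrays(d,C,u,v):
    K=d['intrinsics'];x=np.asarray(u,float)-K[0,2];y=np.asarray(v,float)-K[1,2];r=np.hypot(x,y)+1e-9;th=r/K[0,0]
    R=np.stack([np.sin(th)*x/r,np.sin(th)*y/r,np.cos(th)],-1)
    return R@C[:3,:3].T
def wpts(d,C):
    z=d['z_map'];v,u=np.indices(z.shape);R=wrays(d,C,u,v);f=R@C[:3,2]
    P=C[:3,3]+R*(z/np.maximum(f,1e-3))[...,None];P[z<=0]=np.nan;return P
E
python3 - <<'E'
from h import *
np.set_printoptions(precision=4,suppress=True)
d,C,s=wrist('w1.png');np.savez('w1.npz',C=C,**d);print(d['T_tool_cam'],d['intrinsics'],s['joint_pos'],s['ee_pos'])
E
```

```text
[[ 0.0005 -0.9618 -0.2737  0.0686]
 [ 1.      0.0004  0.0003  0.0002]
 [-0.0002 -0.2737  0.9618 -0.1421]
 [ 0.      0.      0.      1.    ]] [[325.1923   0.     279.4991]
 [  0.     325.1923 204.1368]
 [  0.       0.       1.    ]] [-0.6832  0.3799  0.1259  1.3172 -0.0001  1.3097] [ 0.5057 -0.307   0.231 ]
```

View pics/w1.png

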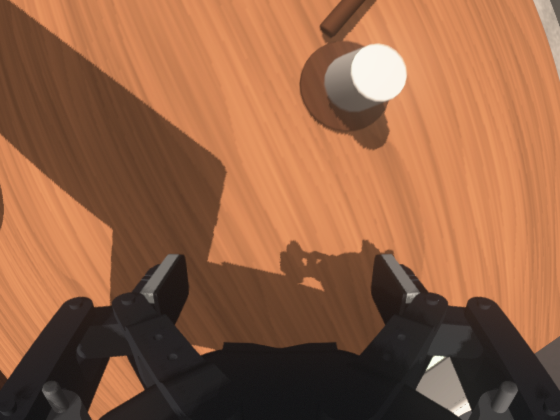

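The wrist view shows the cone's top disc at about (378,73), the stand foot around it at (350,85) and the mallet handle end at (345,15).

```bash
python3 - <<'E'
from m import *
d=dict(np.load('w1.npz'));C=d['C'];P=wpts(d,C)
hsv=cv2.cvtColor(d['image'],cv2.COLOR_RGB2HSV).astype(int)
m=big((hsv[...,1]<60)&(hsv[...,2]>110)&(np.indices(hsv.shape[:2])[0]<130)&(abs(np.indices(hsv.shape[:2])[1]-365)<50))
p=P[m];p=p[np.isfinite(p[:,0])];t=p[p[:,2]>.131];print(len(p),len(t),t.mean(0),t.min(0),t.max(0))
(c,r)=cv2.minEnclosingCircle((t[:,:2]*1000).astype(np.float32));print('top circ',c,r)
# two-view triangulation of top-disc centre: wrist pixel of disc and top-camera pixel
def cen(P,cam):
    m2=(P[...,2]>.131)&(P[...,2]<.15)
    return m2
v,u=np.nonzero(m&(P[...,2]>.131));e=cv2.fitEllipse(cv2.convexHull(np.c_[u,v].astype(np.int32)));print(e)
r1=wrays(d,C,*e[0])
D=dict(np.load('top.npz'));Q=pts(D);b=np.zeros(Q.shape[:2],bool);b[180:225,370:420]=1
mm=b&(Q[...,2]>.131)&(Q[...,2]<.16);v,u=np.nonzero(mm);e2=cv2.fitEllipse(cv2.convexHull(np.c_[u,v].astype(np.int32)));print(e2,Q[mm].mean(0))
K=D['intrinsics'];T=D['pose'];r2=T[:3,:3]@np.linalg.inv(K)@np.r_[e2[0],1]
A=np.c_[r1,-r2];x=np.linalg.lstsq(A,T[:3,3]-C[:3,3],rcond=None)[0];a=C[:3,3]+x[0]*r1;bb=T[:3,3]+x[1]*r2;print('tri',a,bb)
S=dict(np.load('side.npz'));Q=pts(S);b=np.zeros(Q.shape[:2],bool);b[120:180,265:310]=1
from scipy.optimize import least_squares
for nm,q in(('side',Q[b]),('wrist',P[90-60:130,320:420].reshape(-1,3))):
    q=q[np.isfinite(q[:,0])];q=q[(q[:,2]>.055)&(q[:,2]<.128)]
    f=lambda x:np.hypot(q[:,0]-x[0],q[:,1]-x[1])-(.030-.008*(q[:,2]-.046)/.09)
    s=least_squares(f,[.615,-.243],loss='soft_l1',f_scale=.002);print(nm,len(q),s.x,np.median(abs(s.fun)))
E
```

```text
3413 2511 [ 0.6132 -0.2439  0.1355] [ 0.5915 -0.2653  0.131 ] [ 0.6358 -0.2224  0.1382]
top circ (613.8832397460938, -244.20448303222656) 22.381778717041016
((376.5985107421875, 73.3350601196289), (55.20212173461914, 58.4432487487793), 130.564697265625)
((396.40374755859375, 199.83184814453125), (20.318361282348633, 20.747026443481445), 77.24942779541016) [ 0.616  -0.2425  0.1365]
tri [ 0.6166 -0.2439  0.1242] [ 0.6177 -0.2447  0.1246]
side 609 [ 0.6135 -0.2457] 0.0010485549916252161
wrist 1348 [ 0.6147 -0.2441] 0.00021981136762849393
```

Emit:
carry_out:
  turn:
    - [0,0,0]
    - [0,0,0]
    - [0,0,0]
    - [0,0,0]
    - [0,0,0]
    - [0,0,0]
    - [0,0,0]
  linear:
    - [3.0,2.2,0]
    - [6.0,4.4,0]
    - [9.0,6.6,0]
    - [10.2,7.35,0.5]
    - [10.2,7.35,2]
    - [10.2,7.35,4]
    - [10.2,7.35,4]
  hand: [-1,-1,-1,-1,-1,-1,-1]

```text
clock: 1.4
ee_pos: [0.612, -0.2447, 0.1875]
ee_rot: [[0.41, 0.912, -0.005], [0.912, -0.41, 0.003], [0.0, -0.005, -1.0]]
wrist_force: [-0.4, 0.3, -0.3]
finger_gap: 0.0853
gripper_force: 0.0
```

Emit:
carry_out:
  turn:
    - [0,0,0]
    - [0,0,0]
    - [0,0,0]
    - [0,0,0]
    - [0,0,0]
    - [0,0,0]
  linear:
    - [0.1,0.2,2.5]
    - [0.1,0.2,5]
    - [0.1,0.2,7.5]
    - [0.1,0.2,9.0]
    - [0.1,0.2,9.5]
    - [0.1,0.2,9.5]
  hand: [-1,-1,-1,-1,-1,-1]

```text
clock: 1.9
ee_pos: [0.6148, -0.2456, 0.0959]
ee_rot: [[0.411, 0.912, -0.002], [0.912, -0.411, 0.001], [0.0, -0.002, -1.0]]
wrist_force: [1.2, 0.3, -0.1]
finger_gap: 0.0854
gripper_force: 0.0
```

Emit:
carry_out:
  turn:
    - [0,0,0]
    - [0,0,0]
    - [0,0,0]
    - [0,0,0]
    - [0,0,0]
    - [0,0,0]
    - [0,0,0]
    - [0,0,0]
  linear:
    - [0.1,0,0]
    - [0.1,0,0]
    - [0.1,0,0]
    - [0.1,0,0]
    - [0.1,0,0]
    - [0.1,0,0]
    - [0.1,0,0]
    - [0.1,0,0]
  hand: [1,1,1,1,1,1,1,1]
  newtons: 25

```text
clock: 2.57
ee_pos: [0.6159, -0.2447, 0.0977]
ee_rot: [[0.41, 0.912, 0.001], [0.912, -0.41, -0.001], [-0.0, 0.001, -1.0]]
wrist_force: [-3.1, 1.6, 8.3]
finger_gap: 0.0498
gripper_force: 24.3
```

Emit:
carry_out:
  turn:
    - [0,0,0]
    - [0,0,0]
    - [0,0,0]
    - [0,0,0]
    - [0,0,0]
    - [0,0,0]
    - [0,0,0]
    - [0,0,0]
  linear:
    - [0,0,-0.5]
    - [0,0,-1.5]
    - [0,0,-3]
    - [0,0,-5]
    - [0,0,-7.5]
    - [0,0,-10]
    - [0,0,-12]
    - [0,0,-13]
  hand: [1,1,1,1,1,1,1,1]

```text
clock: 3.23
ee_pos: [0.6164, -0.2449, 0.2303]
ee_rot: [[0.41, 0.912, 0.004], [0.912, -0.41, -0.002], [-0.0, 0.004, -1.0]]
wrist_force: [0.3, 0.1, -1.0]
finger_gap: 0.0498
gripper_force: 25.6
```

```bash
python3 - <<'E'
from m import *
from scipy.optimize import least_squares
s=robot.get_state();print(s['ee_pos'],s['wrist_force'],s['joint_pos'])
D=get_image('side');np.savez('side2.npz',**D);save('s2.png',D['image'][60:240,200:400]);Q=pts(D);ok=D['z_map']>.1
b=np.zeros(ok.shape,bool);b[60:240,200:400]=1
hsv=cv2.cvtColor(D['image'],cv2.COLOR_RGB2HSV).astype(int)
m=b&ok&(hsv[...,1]<60)&(hsv[...,2]>90);near=np.hypot(Q[...,0]-.615,Q[...,1]+.244)<.05
q=Q[m&near];print('cone z',len(q),np.percentile(q[:,2],[0.5,50,99.5]))
q=Q[b&ok&near];q=q[(q[:,2]>.03)&(q[:,2]<.105)]
f=lambda x:np.hypot(q[:,0]-x[0],q[:,1]-x[1])-.019
r=least_squares(f,[.615,-.243],loss='soft_l1',f_scale=.002);print('post',len(q),r.x,np.median(abs(r.fun)))
d,C,s=wrist('w2.png');P=wpts(d,C);near=np.hypot(P[...,0]-.615,P[...,1]+.244)<.06
E
```

```text
[ 0.6164 -0.2449  0.2303] [ 0.3108  0.1021 -1.0322] [-0.5009  0.5094  0.3404  1.3977  0.      1.4927]
cone z 1009 [0.1782 0.2305 0.3006]
post 389 [ 0.6136 -0.2455] 0.0008581403770772759
```

View pics/s2.png

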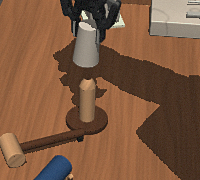

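The cone hangs upright in the gripper, clear of the post (crop (87,45) above (87,95)). Carrying it to the tray.

Emit:
carry_out:
  turn:
    - [0,0,0]
    - [0,0,0]
    - [0,0,0]
    - [0,0,0]
    - [0,0,0]
    - [0,0,0]
    - [0,0,0]
    - [0,0,0]
  linear:
    - [1.4,-0.6,0]
    - [4.1,-1.8,0]
    - [7.2,-3.1,0]
    - [10.5,-4.5,0]
    - [14,-6,0]
    - [17.5,-7.5,0]
    - [21,-9,0]
    - [24.5,-10.5,0]
  hand: [1,1,1,1,1,1,1,1]

```text
clock: 4.0
ee_pos: [0.6196, 0.0244, 0.2256]
ee_rot: [[0.41, 0.912, -0.001], [0.912, -0.41, 0.0], [-0.0, -0.001, -1.0]]
wrist_force: [1.0, -0.9, -0.6]
finger_gap: 0.0495
gripper_force: 25.6
```

Emit:
carry_out:
  turn:
    - [0,0,0]
    - [0,0,0]
    - [0,0,0]
    - [0,0,0]
    - [0,0,0]
    - [0,0,0]
    - [0,0,0]
    - [0,0,0]
  linear:
    - [3.5,-1.5,0]
    - [7,-3,0]
    - [10.5,-4.5,0]
    - [13.5,-5.9,0]
    - [15.8,-6.9,0]
    - [17.2,-7.6,0]
    - [17.3,-7.6,2]
    - [17.3,-7.6,4]
  hand: [1,1,1,1,1,1,1,1]

```text
clock: 4.67
ee_pos: [0.6222, 0.2122, 0.1859]
ee_rot: [[0.409, 0.913, 0.001], [0.913, -0.409, 0.0], [0.001, 0.001, -1.0]]
wrist_force: [0.3, -0.2, -0.6]
finger_gap: 0.0494
gripper_force: 25.6
```

Emit:
carry_out:
  turn:
    - [0,0,0]
    - [0,0,0]
    - [0,0,0]
    - [0,0,0]
    - [0,0,0]
    - [0,0,0]
    - [0,0,0]
    - [0,0,0]
  linear:
    - [0,0,2]
    - [0,0,4.5]
    - [0,0,7]
    - [0,0,9.5]
    - [0,0,11.3]
    - [0,0,12.2]
    - [0,0,12.4]
    - [0,0,12.4]
  hand: [1,1,1,1,1,1,1,1]

```text
clock: 5.33
ee_pos: [0.622, 0.2107, 0.0622]
ee_rot: [[0.411, 0.912, -0.001], [0.912, -0.411, -0.0], [-0.0, -0.001, -1.0]]
wrist_force: [0.3, -0.1, 0.3]
finger_gap: 0.0495
gripper_force: 25.6
```

```bash
python3 - <<'E'
from m import *
s=robot.get_state();print(s['ee_pos'],s['wrist_force'])
D=get_image('side');Q=pts(D);ok=D['z_map']>.1
hsv=cv2.cvtColor(D['image'],cv2.COLOR_RGB2HSV).astype(int)
m=ok&(hsv[...,1]<60)&(hsv[...,2]>90)&(np.hypot(Q[...,0]-.622,Q[...,1]-.211)<.05);q=Q[m];print('cone z',len(q),np.percentile(q[:,2],[0.5,2,50,99.5]))
d=get_image('side')
E
```

```text
[0.622  0.2107 0.0622] [ 0.3391 -0.0886  0.2631]
cone z 1450 [0.0099 0.0135 0.084  0.301 ]
```

Lower edge is about 5 mm above the tray floor. Lowering slowly and watching the force.

Emit:
carry_out:
  turn:
    - [0,0,0]
    - [0,0,0]
    - [0,0,0]
    - [0,0,0]
    - [0,0,0]
    - [0,0,0]
  linear:
    - [0,0,0.15]
    - [0,0,0.3]
    - [0,0,0.4]
    - [0,0,0.5]
    - [0,0,0.5]
    - [0,0,0.5]
  hand: [1,1,1,1,1,1]

```text
clock: 5.93
ee_pos: [0.6228, 0.211, 0.0582]
ee_rot: [[0.41, 0.912, 0.001], [0.912, -0.41, 0.0], [0.001, 0.001, -1.0]]
wrist_force: [-0.7, 0.0, 7.3]
finger_gap: 0.0495
gripper_force: 25.6
```

Emit:
carry_out:
  turn:
    - [0,0,0]
    - [0,0,0]
    - [0,0,0]
    - [0,0,0]
    - [0,0,0]
    - [0,0,0]
    - [0,0,0]
    - [0,0,0]
  linear:
    - [0,0,0]
    - [0,0,0]
    - [0,0,0]
    - [0,0,0]
    - [0,0,0]
    - [0,0,-1]
    - [0,0,-3]
    - [0,0,-6]
  hand: [-0.2,-0.4,-0.7,-1,-1,-1,-1,-1]

```text
clock: 6.6
ee_pos: [0.621, 0.2106, 0.1166]
ee_rot: [[0.41, 0.912, -0.004], [0.912, -0.41, -0.001], [-0.002, -0.003, -1.0]]
wrist_force: [0.4, -0.5, -0.3]
finger_gap: 0.0854
gripper_force: 0.0
```

Emit:
carry_out:
  turn:
    - [0,0,0]
    - [0,0,0]
    - [0,0,0]
    - [0,0,0]
    - [0,0,0]
    - [0,0,0]
    - [0,0,0]
  linear:
    - [0,0,-4]
    - [-3,0,-8]
    - [-7,2,-9]
    - [-11,4,-9]
    - [-14.5,5.5,-9]
    - [-15,6,-9]
    - [-15,6,-9]
  hand: [-1,-1,-1,-1,-1,-1,-1]

```text
clock: 7.18
ee_pos: [0.6157, 0.0458, 0.2083]
ee_rot: [[0.414, 0.91, 0.001], [0.91, -0.414, -0.001], [-0.0, 0.001, -1.0]]
wrist_force: [-0.4, -0.1, 0.8]
finger_gap: 0.0857
gripper_force: 0.0
```

```bash
python3 - <<'E'
from m import *
from scipy.optimize import least_squares
D=get_image('side');Q=pts(D);ok=D['z_map']>.1
hsv=cv2.cvtColor(D['image'],cv2.COLOR_RGB2HSV).astype(int)
q=Q[ok&(hsv[...,1]<60)&(hsv[...,2]>90)&(np.hypot(Q[...,0]-.622,Q[...,1]-.211)<.06)];q=q[q[:,2]<.12];print('cone z',len(q),np.percentile(q[:,2],[0.5,50,99.5]))
d,C,s=wrist('w3.png');print(s['ee_pos'],s['ee_rot'])
P=wpts(d,C);h=cv2.cvtColor(d['image'],cv2.COLOR_RGB2HSV).astype(int)
m=big((h[...,0]>100)&(h[...,0]<125)&(h[...,1]>100)&(np.hypot(P[...,0]-.667,P[...,1])<.09));p=P[m];p=p[(p[:,2]>.035)&(p[:,2]<.08)]
def f(x):
    a=np.array([np.sin(x[0]),np.cos(x[0]),0]);r=p-np.array([x[1],0,x[2]]);r=r-np.outer(r@a,a);return np.linalg.norm(r,axis=1)-.024
g=least_squares(f,[.42,.667,.046],loss='soft_l1',f_scale=.001);x=g.x;a=np.array([np.sin(x[0]),np.cos(x[0]),0]);c=np.array([x[1],0,x[2]])
t=(p-c)@a;lo,hi=np.percentile(t,[.5,99.5]);print('tum',len(p),np.degrees(x[0]),x[2],np.median(abs(g.fun)),lo,hi,c+lo*a,c+hi*a,'mid',c+(lo+hi)/2*a)
E
```

```text
cone z 1318 [0.0056 0.0672 0.0967]
[0.6155 0.0477 0.2081] [[ 0.4129  0.9108  0.0006]
 [ 0.9108 -0.4129 -0.0001]
 [ 0.0002  0.0006 -1.    ]]
tum 4259 24.05899715288085 0.04537950697549283 0.00040682386084023303 -0.047371188234636125 0.051565177526821826 [ 0.6471 -0.0433  0.0454] [0.6874 0.0471 0.0454] mid [0.6673 0.0019 0.0454]
```

View pics/w3.png

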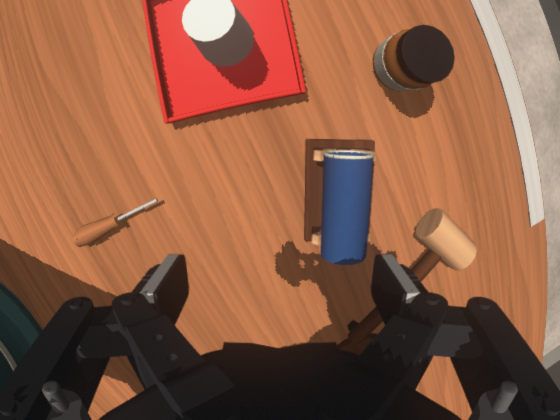

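The cone stands upright in the tray (210,15). The tumbler spans (322–372, 150–262) with its mouth at the top, and the mallet handle runs from (430,265) to (350,345), near the right finger's landing area. I'm checking that clearance.

```bash
python3 - <<'E'
from m import *
d=dict(np.load('top.npz'));Q=pts(d);S=dict(np.load('side.npz'));Q2=pts(S)
a=np.array([.409,.9125]);n=np.array([.9125,-.409]);c=np.array([.669,.004])
for nm,q,z in(('top',Q,d['z_map']),('side',Q2,S['z_map'])):
    q=q[z>.1];q=q[(q[:,2]>.009)&(q[:,2]<.12)]
    s=(q[:,:2]-c)@a;t=(q[:,:2]-c)@n
    for lo in range(-40,30,10):
        k=(s*1000>lo)&(s*1000<lo+10)&(abs(t)>.028)&(abs(t)<.11);tt=t[k]*1000
        print(nm,lo,'neg',tt[tt<0].max() if (tt<0).any() else None,'pos',tt[tt>0].min() if (tt>0).any() else None,len(tt),end=' | ')
    # cheeks/saddle: dark board extents 
    k=(abs(s)<.1)&(abs(t)<.05)&(q[:,2]>.012)&(q[:,2]<.034);print('\ncheek s',np.percentile(s[k]*1000,[1,25,50,75,99]) if k.any() else 0)
E
```

```text
top -40 neg -28.90454570267181 pos 29.616321625266433 51 | top -30 neg -30.417943647911407 pos 33.707057193279674 18 | top -20 neg -31.17934986397073 pos 33.20554720905953 12 | top -10 neg -28.00860673509411 pos 33.584511574322754 12 | top 0 neg -28.663671428618912 pos 33.3764789190215 13 | top 10 neg -28.355047408333256 pos 32.6936974093861 8 | top 20 neg -30.225601711189416 pos 35.56495619572555 10 | 
cheek s [-53.1674 -32.2675  25.7388  44.5098  56.0609]
side -40 neg -28.052131501331424 pos 93.92669878935645 89 | side -30 neg -31.28766285474036 pos 101.83454506132529 38 | side -20 neg -32.35296993375584 pos None 3 | side -10 neg -37.737835919735446 pos None 2 | side 0 neg -28.826787039322852 pos None 4 | side 10 neg -28.287710947701093 pos None 3 | side 20 neg -34.04301658795021 pos None 1 | 
cheek s [-47.4279  29.5884  44.0287  49.395   51.9825]
```

Emit:
carry_out:
  turn:
    - [0,0,0]
    - [0,0,-0.3]
    - [0,0,-0.3]
    - [0,0,-0.3]
    - [0,0,-0.3]
    - [0,0,-0.3]
    - [0,0,-0.3]
  linear:
    - [-1.5,3,0]
    - [-3,5.5,1]
    - [-3.6,6.6,4]
    - [-3.6,6.6,7]
    - [-3.6,6.6,9.5]
    - [-3.6,6.6,10.5]
    - [-3.6,6.6,10.5]
  hand: [-1,-1,-1,-1,-1,-1,-1]

```text
clock: 7.87
ee_pos: [0.6596, -0.0091, 0.1003]
ee_rot: [[0.404, 0.915, -0.004], [0.915, -0.404, 0.001], [-0.001, -0.004, -1.0]]
wrist_force: [-0.0, -0.7, 1.4]
finger_gap: 0.0851
gripper_force: 0.0
```

Emit:
carry_out:
  turn:
    - [0,0,0]
    - [0,0,0]
    - [0,0,0]
    - [0,0,0]
    - [0,0,0]
    - [0,0,0]
  linear:
    - [-0.2,0.15,1.5]
    - [-0.2,0.15,3.5]
    - [-0.2,0.15,5.5]
    - [-0.2,0.15,7]
    - [-0.2,0.15,7.5]
    - [-0.2,0.15,7.5]
  hand: [-1,-1,-1,-1,-1,-1]

```text
clock: 8.37
ee_pos: [0.6616, -0.0123, 0.0278]
ee_rot: [[0.405, 0.914, -0.0], [0.914, -0.405, -0.0], [-0.0, -0.0, -1.0]]
wrist_force: [0.4, 0.9, 0.0]
finger_gap: 0.0857
gripper_force: 0.0
```

Emit:
carry_out:
  turn:
    - [0,0,0]
    - [0,0,0]
    - [0,0,0]
    - [0,0,0]
    - [0,0,0]
    - [0,0,0]
    - [0,0,0]
    - [0,0,0]
  linear:
    - [0,0,0]
    - [0,0,0]
    - [0,0,0]
    - [0,0,0]
    - [0,0,0]
    - [0,0,0]
    - [0,0,0]
    - [0,0,0]
  hand: [1,1,1,1,1,1,1,1]
  newtons: 45

```text
clock: 9.03
ee_pos: [0.6607, -0.0123, 0.0289]
ee_rot: [[0.405, 0.914, -0.0], [0.914, -0.405, 0.001], [0.001, -0.001, -1.0]]
wrist_force: [-9.5, 4.3, 15.1]
finger_gap: 0.0475
gripper_force: 44.1
```

Emit:
carry_out:
  turn:
    - [0,0,0]
    - [0,0,0]
    - [0,0,0]
    - [0,0,0]
    - [0,0,0]
    - [0,0,0]
    - [0,0,0]
    - [0,0,0]
  linear:
    - [0,0,-0.4]
    - [0,0,-1.2]
    - [0,0,-2.5]
    - [0,0,-4.5]
    - [0,0,-7]
    - [0,0,-10]
    - [0,0,-13]
    - [0,0,-16]
  hand: [1,1,1,1,1,1,1,1]

```text
clock: 9.7
ee_pos: [0.6612, -0.013, 0.1897]
ee_rot: [[0.406, 0.914, 0.001], [0.914, -0.406, -0.0], [0.0, 0.001, -1.0]]
wrist_force: [-0.0, 0.8, -1.3]
finger_gap: 0.047
gripper_force: 46.7
```

Emit:
carry_out:
  turn:
    - [0,0,-6.5]
    - [0,0,-13]
    - [0,0,-20]
    - [0,0,-27]
    - [0,0,-34]
    - [0,0,-41]
    - [0,0,-48]
    - [0,0,-54]
  linear:
    - [0,0,-1.5]
    - [0,0,-3]
    - [0,0,-5]
    - [0,0,-7]
    - [0,0,-9]
    - [0,0,-11]
    - [0,0,-12]
    - [0,0,-12]
  hand: [1,1,1,1,1,1,1,1]

```text
clock: 10.37
ee_pos: [0.6619, -0.013, 0.3106]
ee_rot: [[-0.506, 0.862, 0.004], [0.862, 0.506, -0.001], [-0.003, 0.003, -1.0]]
wrist_force: [0.8, 0.3, -2.2]
finger_gap: 0.0472
gripper_force: 46.7
```

Emit:
carry_out:
  turn:
    - [0,-5,0]
    - [0,-10,0]
    - [0,-16,0]
    - [0,-22,0]
    - [0,-28,0]
    - [0,-34,0]
    - [0,-40,0]
    - [0,-45,0]
  linear:
    - [0,0,0]
    - [0,0,0]
    - [0,0,0]
    - [0,0,0]
    - [0,0,0]
    - [0,0,0]
    - [0,0,0]
    - [0,0,0]
  hand: [1,1,1,1,1,1,1,1]

```text
clock: 11.03
ee_pos: [0.6608, -0.0124, 0.3087]
ee_rot: [[-0.352, 0.865, 0.358], [0.609, 0.501, -0.615], [-0.711, 0.002, -0.703]]
wrist_force: [0.5, 0.7, -1.9]
finger_gap: 0.047
gripper_force: 46.9
```

```bash
python3 - <<'E'
from h import *
np.set_printoptions(precision=4,suppress=True)
s=robot.get_state();print(s['joint_pos'],s['ee_pos'],s['ee_rot'],s['finger_gap'],s['wrist_force'])
E
```

```text
[ 0.144   0.283  -0.0643  0.8624 -0.7201  1.053 ] [ 0.6608 -0.0124  0.3087] [[-0.3516  0.8652  0.3575]
 [ 0.609   0.5014 -0.6145]
 [-0.7109  0.0017 -0.7033]] 0.04695676820484601 [ 0.5392  0.6548 -1.8778]
```

```bash
cat > k.py <<'E'
import numpy as np
from scipy.optimize import least_squares
from scipy.spatial.transform import Rotation as Ro
def fk(q,k):
    L1,L2,a,h,Lt,Lw,d=k;p=q[1]-q[2]+q[3];f=q[1]-q[2]
    A=Ro.from_euler('z',q[0]).as_matrix()
    W=np.array([a+L1*np.sin(q[1])+L2*np.cos(f)+Lw*np.cos(p),d,h+L1*np.cos(q[1])-L2*np.sin(f)-Lw*np.sin(p)])
    B=A@Ro.from_euler('y',p).as_matrix();z=B@[np.cos(q[4]),np.sin(q[4]),0]
    return A@W+Lt*z,z
D=[([-1.276,.263,-.0485,1.259,0],[.228,-.473,.231]),([-.6832,.3799,.1259,1.3172,0],[.5057,-.307,.231]),([-.5009,.5094,.3404,1.3977,0],[.6164,-.2449,.2303]),([.144,.283,-.0643,.8624,-.7201],[.6608,-.0124,.3087])]
fit=least_squares(lambda k:np.concatenate([fk(q,k)[0]-p for q,p in D]),[.55,.365,.03,.2,.3,.05,.08]);k=fit.x
lo=np.array([-2.65,-.89,-1.18,-2.13,-1.35]);hi=np.array([2.65,1.7,1.37,2.11,1.29])
def ik(P,z,seed):
    r=least_squares(lambda q:np.r_[fk(q,k)[0]-P,.3*(fk(q,k)[1]-z)],seed,bounds=(lo,hi));return r.x,np.abs(r.fun).max()
E
python3 - <<'E'
from k import *
np.set_printoptions(precision=3,suppress=True)
print(k,abs(fit.fun).max())
for h in(-25,-35,-45,-55,-65,-75):
  for gz in(.28,.10):
    z=np.array([np.cos(np.radians(h)),np.sin(np.radians(h)),0]);P=np.array([.614,-.2448,gz])+.0187*z
    q,e=ik(P,z,[0,.3,0,-.3,-.5]);print(h,gz,q,round(e,4))
E
```

```text
[0.551 0.368 0.026 0.241 0.285 0.145 0.081] 0.00044715512308818317
-25 0.28 [-0.526  0.738 -1.18  -1.88   0.08 ] 0.0263
-25 0.1 [-0.522  1.158 -1.141 -2.13   0.074] 0.0505
-35 0.28 [-0.405  0.786 -1.18  -1.947 -0.228] 0.0171
-35 0.1 [-0.381  1.175 -1.104 -2.13  -0.276] 0.0427
-45 0.28 [-0.322  0.829 -1.177 -2.006 -0.464] 0.0
-45 0.1 [-0.284  1.202 -1.046 -2.13  -0.548] 0.0301
-55 0.28 [-0.234  0.78  -1.075 -1.855 -0.726] 0.0
-55 0.1 [-0.217  1.23  -0.975 -2.13  -0.769] 0.016
-65 0.28 [-0.169  0.751 -0.961 -1.711 -0.965] 0.0
-65 0.1 [-0.168  1.254 -0.885 -2.13  -0.968] 0.0015
-75 0.28 [-0.126  0.741 -0.839 -1.58  -1.183] 0.0
-75 0.1 [-0.126  1.207 -0.773 -1.98  -1.183] 0.0
```

```bash
cat > go.py <<'E'
from k import *; from h import robot
np.set_printoptions(precision=3,suppress=True)
def target(P_grasp,h):
    z=np.array([np.cos(np.radians(h)),np.sin(np.radians(h)),0]);x=np.array([0,0,-1.]);R=np.c_[x,np.cross(z,x),z];return np.array(P_grasp)+.0187*z,R
def rel(P,R):
    s=robot.get_state();Rc=s['ee_rot'];return np.degrees(Ro.from_matrix(Rc.T@R).as_rotvec()),Rc.T@(P-s['ee_pos'])*100,s
E
python3 - <<'E'
from go import *
P,R=target([.614,-.245,.26],-74);t,l,s=rel(P,R);print(t,l)
q=s['joint_pos'][:5]
for i in range(1,17):
    f=i/16;Ri=s['ee_rot']@Ro.from_rotvec(np.radians(t*f)).as_matrix();Pi=s['ee_pos']+s['ee_rot']@l/100*min(1,f*1.4)
    q,e=ik(Pi,Ri[:,2],q);print(i,q,round(e,4))
E
```

```text
[ 13.41  -44.47    5.405] [-10.337 -16.179  17.336]
1 [ 0.125  0.273 -0.126  0.777 -0.762] 0.0
2 [ 0.104  0.266 -0.188  0.685 -0.803] 0.0
3 [ 0.083  0.26  -0.251  0.584 -0.842] 0.0
4 [ 0.059  0.258 -0.315  0.472 -0.878] 0.0
5 [ 0.035  0.26  -0.38   0.347 -0.912] 0.0
6 [ 0.009  0.267 -0.446  0.209 -0.942] 0.0
7 [-0.019  0.28  -0.513  0.055 -0.969] 0.0
8 [-0.048  0.302 -0.58  -0.115 -0.991] 0.0
9 [-0.078  0.334 -0.646 -0.302 -1.008] 0.0
10 [-0.11   0.378 -0.708 -0.504 -1.02 ] 0.0
11 [-0.143  0.436 -0.765 -0.718 -1.025] 0.0
12 [-0.153  0.497 -0.802 -0.902 -1.048] 0.0
13 [-0.145  0.561 -0.826 -1.072 -1.083] 0.0
14 [-0.139  0.633 -0.845 -1.255 -1.114] 0.0
15 [-0.134  0.712 -0.856 -1.451 -1.141] 0.0
16 [-0.13   0.797 -0.855 -1.652 -1.161] 0.0
```

Emit:
carry_out:
  turn:
    - [0.8,-2.8,0.3]
    - [1.7,-5.6,0.7]
    - [2.5,-8.3,1.0]
    - [3.4,-11.1,1.4]
    - [4.2,-13.9,1.7]
    - [5.0,-16.7,2.0]
    - [5.9,-19.5,2.4]
    - [6.7,-22.2,2.7]
  linear:
    - [-0.9,-1.4,1.5]
    - [-1.8,-2.8,3.0]
    - [-2.7,-4.2,4.5]
    - [-3.6,-5.7,6.1]
    - [-4.5,-7.1,7.6]
    - [-5.4,-8.5,9.1]
    - [-6.3,-9.9,10.6]
    - [-7.2,-11.3,12.1]
  hand: [1,1,1,1,1,1,1,1]

```text
clock: 11.7
ee_pos: [0.6316, -0.1885, 0.2737]
ee_rot: [[-0.171, 0.92, 0.352], [0.344, 0.391, -0.854], [-0.923, -0.025, -0.383]]
wrist_force: [2.5, 0.2, -1.7]
finger_gap: 0.0471
gripper_force: 46.9
```

```bash
python3 - <<'E'
from go import *
P,R=target([.614,-.245,.26],-74);t,l,s=rel(P,R);print(t,l,s['finger_gap'],s['wrist_force'],s['joint_pos'])
E
```

```text
[  6.623 -22.415   2.784] [-1.083 -4.02   6.445] 0.047063117376957404 [ 2.495  0.178 -1.684] [-0.049  0.251 -0.592 -0.072 -0.99   0.656]
```

Emit:
carry_out:
  turn:
    - [0.7,-2.2,0.3]
    - [1.3,-4.5,0.6]
    - [2.0,-6.7,0.8]
    - [2.6,-9.0,1.1]
    - [3.3,-11.2,1.4]
    - [4.0,-13.4,1.7]
    - [4.6,-15.7,1.9]
    - [5.3,-17.9,2.2]
  linear:
    - [-0.1,-0.5,0.8]
    - [-0.3,-1.0,1.6]
    - [-0.4,-1.5,2.4]
    - [-0.5,-2.0,3.2]
    - [-0.7,-2.5,4.0]
    - [-0.8,-3.0,4.8]
    - [-1.0,-3.6,5.8]
    - [-1.1,-4.0,6.4]
  hand: [1,1,1,1,1,1,1,1]

```text
clock: 12.37
ee_pos: [0.6199, -0.2615, 0.2602]
ee_rot: [[-0.034, 0.954, 0.298], [0.077, 0.3, -0.951], [-0.996, -0.01, -0.084]]
wrist_force: [0.9, -0.0, -1.6]
finger_gap: 0.0471
gripper_force: 47.0
```

```bash
python3 - <<'E'
from go import *
P,R=target([.614,-.245,.26],-74);t,l,s=rel(P,R);print(t,l,s['finger_gap'],s['wrist_force'],s['joint_pos'])
E
```

```text
[ 1.423 -4.791  0.62 ] [ 0.016 -0.119  0.123] 0.04706793847083348 [ 0.933 -0.016 -1.618] [-0.134  0.507 -0.901 -1.212 -1.126  0.167]
```

Emit:
carry_out:
  turn:
    - [0.4,-1.2,0.2]
    - [0.7,-2.4,0.3]
    - [1.1,-3.6,0.5]
    - [1.4,-4.8,0.6]
    - [1.4,-4.8,0.6]
    - [1.4,-4.8,0.6]
  linear:
    - [0,0,0]
    - [0,-0.1,0.1]
    - [0,-0.1,0.1]
    - [0,-0.1,0.1]
    - [0,-0.1,0.1]
    - [0,-0.1,0.1]
  hand: [1,1,1,1,1,1]

```text
clock: 12.87
ee_pos: [0.6198, -0.2621, 0.2587]
ee_rot: [[-0.003, 0.961, 0.277], [0.002, 0.277, -0.961], [-1.0, -0.002, -0.003]]
wrist_force: [0.6, 0.7, -2.5]
finger_gap: 0.0472
gripper_force: 47.0
```

```bash
cat > tum.py <<'E'
from go import *; from h import *
P,R=target([.614,-.245,.26],-74);t,l,s=rel(P,R);print(t,l,s['ee_pos'],s['ee_rot'][:,0],s['ee_rot'][:,2])
g=s['ee_pos']-.0187*s['ee_rot'][:,2];print('grasp',g)
def blue(im):
    h=cv2.cvtColor(im,cv2.COLOR_RGB2HSV).astype(int);return (h[...,0]>100)&(h[...,0]<125)&(h[...,1]>100)
def run(nm):
    D=get_image(nm);Q=pts(D);ok=D['z_map']>.1
    m=blue(D['image'])&ok&(np.linalg.norm(Q-g,axis=2)<.11);q=Q[m]
    if len(q)<60: print(nm,len(q));return D,Q
    def f(x):
        a=np.array([x[2],x[3],-1]);a/=np.linalg.norm(a);r=q-np.array([x[0],x[1],g[2]]);r=r-np.outer(r@a,a);return np.linalg.norm(r,axis=1)-.024
    o=least_squares(f,[g[0],g[1],0,0],loss='soft_l1',f_scale=.001)
    print(nm,len(q),'axis at grasp z',o.x[:2],'tilt deg',np.degrees(o.x[2:]),'med',np.median(abs(o.fun)),'z',np.percentile(q[:,2],[.5,99.5]))
    # post
    p=Q[ok&(np.hypot(Q[...,0]-.614,Q[...,1]+.245)<.035)&(Q[...,2]>.03)&(Q[...,2]<.105)]
    if len(p)>60:
        o=least_squares(lambda x:np.hypot(p[:,0]-x[0],p[:,1]-x[1])-.019,[.614,-.245],loss='soft_l1',f_scale=.001);print('post',len(p),o.x,np.median(abs(o.fun)))
    return D,Q
E
python3 - <<'E'
from tum import *
D,Q=run('side');save('s3.png',D['image'][60:300,150:470]);D,Q=run('top')
E
```

```text
[ 0.076 -0.167  0.124] [-0.133 -0.086  0.062] [ 0.62  -0.262  0.259] [-0.003  0.002 -1.   ] [ 0.277 -0.961 -0.003]
grasp [ 0.615 -0.244  0.259]
side 608 axis at grasp z [ 0.614 -0.247] tilt deg [0.61  2.078] med 0.0016359704044606824 z [0.247 0.296]
post 236 [ 0.613 -0.245] 0.0009403686435559052
top 687 axis at grasp z [ 0.618 -0.246] tilt deg [-3.681 -1.647] med 0.0038467535179317856 z [0.209 0.3  ]
```

View pics/s3.png

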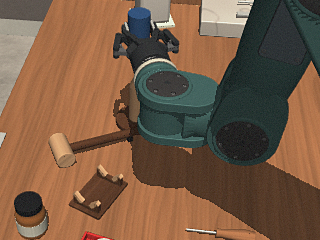

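The side crop shows the tumbler upright, closed end up, at (138,22) and partly hidden by the gripper; the saddle is empty at (100,190), and the mallet and jar are untouched. The wrist camera can see the tumbler and post together, so I'll measure there.

```bash
cat > rel.py <<'E'
from h import *; from scipy.optimize import least_squares
np.set_printoptions(precision=4,suppress=True)
d,C,s=wrist('w%d.png'%int(robot.get_state()['clock']*100));P=wpts(d,C);g=s['ee_pos']-.0187*s['ee_rot'][:,2];print('grasp',g,s['ee_rot'][:,0])
h=cv2.cvtColor(d['image'],cv2.COLOR_RGB2HSV).astype(int)
near=np.hypot(P[...,0]-g[0],P[...,1]-g[1])<.045
m=near&(h[...,0]>100)&(h[...,0]<125)&(h[...,1]>100);q=P[m]
def f(x):
    a=np.array([x[2],x[3],-1]);a/=np.linalg.norm(a);r=q-np.array([x[0],x[1],g[2]]);r=r-np.outer(r@a,a);return np.linalg.norm(r,axis=1)-.024
o=least_squares(f,[g[0],g[1],0,0],loss='soft_l1',f_scale=.001)
print('tum',len(q),o.x[:2],'tilt deg',np.degrees(o.x[2:]),np.median(abs(o.fun)),'z',np.percentile(q[:,2],[.5,99.5]))
w=near&(h[...,1]<70)&(h[...,2]>110)&(P[...,2]>g[2]-.09)&(P[...,2]<g[2]-.05);print('rim',w.sum(),np.percentile(P[w][:,2],[2,50,98]) if w.any() else 0)
p=P[(np.hypot(P[...,0]-.614,P[...,1]+.245)<.03)&(P[...,2]>.03)&(P[...,2]<min(.105,g[2]-.08))]
if len(p)>50:
    o2=least_squares(lambda x:np.hypot(p[:,0]-x[0],p[:,1]-x[1])-.019,[.614,-.245],loss='soft_l1',f_scale=.001);print('post',len(p),o2.x,np.median(abs(o2.fun)))
t=P[(np.hypot(P[...,0]-.614,P[...,1]+.245)<.03)&(P[...,2]>.105)&(P[...,2]<.15)];print('post top z',len(t),np.percentile(t[:,2],[50,98]) if len(t) else 0)
E
python3 rel.py; ls pics
```

```text
grasp [ 0.6144 -0.2441  0.2596] [-0.0018  0.0021 -1.    ]
tum 24273 [ 0.615  -0.2469] tilt deg [-0.0312  0.1858] 0.00032523283085770724 z [0.1929 0.2816]
rim 1228 [0.1891 0.1907 0.1923]
post top z 0 0
s2.png
s3.png
side0.png
top0.png
w1.png
w1296.png
w2.png
w3.png
```

View pics/w1296.png

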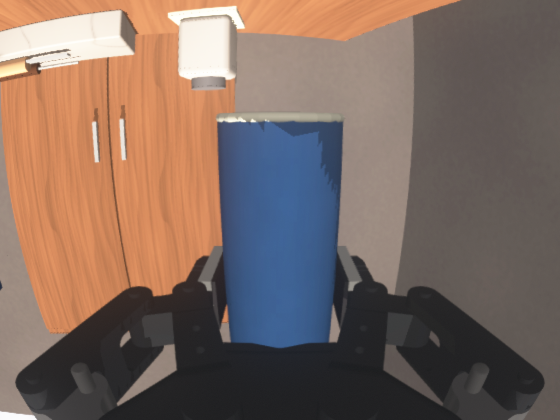

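The wrist view (inverted) shows the tumbler upright with its rim at the image top (280,118), the sides parallel, and the grasp centred between the pads. Refining the post position from the stand's foot disc and post in the earlier images.

```bash
python3 - <<'E'
from m import *
from scipy.optimize import least_squares
def foot(nm,P,img):
    hs=cv2.cvtColor(img,cv2.COLOR_RGB2HSV).astype(int)
    near=np.hypot(P[...,0]-.614,P[...,1]+.245)<.07
    m=near&(P[...,2]>.0095)&(P[...,2]<.02);q=P[m][:,:2]
    x0,r0=cv2.minEnclosingCircle((q*1000).astype(np.float32));hull=cv2.convexHull((q*1000).astype(np.float32))[:,0]
    o=least_squares(lambda c:np.hypot(*(hull-c).T)-52,[614,-245],loss='soft_l1',f_scale=1.);print(nm,len(q),np.median(P[m][:,2]),'foot',x0,r0,o.x,np.abs(o.fun).mean())
d=dict(np.load('w1.npz'));foot('w1',wpts(d,d['C']),d['image'])
for n in('side','side2','top'):
    d=dict(np.load(n+'.npz'));P=pts(d);P[d['z_map']<.1]=np.nan;foot(n,P,d['image'])
E
```

```text
w1 3215 0.013452741070064334 foot (612.6357421875, -236.11642456054688) 59.94526290893555 [ 614.45   -243.8659] 1.2494128440777965
side 640 0.013564145186459375 foot (613.6337890625, -235.0030059814453) 58.11574172973633 [ 613.7337 -242.4873] 1.15738651675975
side2 676 0.013483168729351902 foot (610.1419067382812, -235.32887268066406) 60.144107818603516 [ 613.3437 -242.8639] 2.045130291296488
top 800 0.014344347455804263 foot (617.2970581054688, -237.83413696289062) 56.35873031616211 [ 616.5946 -242.3984] 0.7756341475541746
```

Emit:
carry_out:
  turn:
    - [0,0,0]
    - [0,0,0]
    - [0,0,0]
    - [0,0,0]
    - [0,0,0]
    - [0,0,0]
    - [0,0,0]
    - [0,0,0]
  linear:
    - [1,0,-0.1]
    - [2.2,0,-0.1]
    - [3.5,0,-0.1]
    - [4.8,0,-0.1]
    - [5.8,0,-0.1]
    - [6.4,0,-0.1]
    - [6.6,0,-0.1]
    - [6.6,0,-0.1]
  hand: [1,1,1,1,1,1,1,1]

```text
clock: 13.68
ee_pos: [0.6191, -0.261, 0.1932]
ee_rot: [[-0.002, 0.961, 0.277], [0.002, 0.277, -0.961], [-1.0, -0.002, -0.002]]
wrist_force: [0.3, -0.4, -1.8]
finger_gap: 0.0473
gripper_force: 47.0
```

```bash
python3 - <<'E'
from rel import *
print(s['wrist_force'],s['wrist_torque'],s['joint_pos'],s['ee_rot'][:,2])
D=get_image('side');Q=pts(D);Q[D['z_map']<.1]=np.nan
p=Q[(np.hypot(Q[...,0]-.614,Q[...,1]+.245)<.03)&(Q[...,2]>.03)&(Q[...,2]<.1)];print(len(p))
E
```

```text
grasp [ 0.6139 -0.243   0.1932] [-0.0021  0.0017 -1.    ]
tum 24003 [ 0.6145 -0.2458] tilt deg [-0.0609  0.1583] 0.0003237396792934062 z [0.1266 0.2153]
rim 1278 [0.1226 0.1243 0.1261]
post 6041 [ 0.6144 -0.2442] 0.00034699930767592355
post top z 15049 [0.1295 0.1492]
[ 0.2609 -0.4497 -1.8278] [ 1.1547  0.2833 -0.0417] [-0.1262  0.7932 -0.9657 -1.7533 -1.1641  0.0036] [ 0.2769 -0.9609 -0.0022]
104
```

The wrist camera now sees the post and tumbler together and they are 1.6 mm apart in y. Correcting that and easing down.

Emit:
carry_out:
  turn:
    - [0,0,0]
    - [0,0,0]
    - [0,0,0]
    - [0,0,0]
    - [0,0,0]
    - [0,0,0]
    - [0,0,0]
    - [0,0,0]
  linear:
    - [0,0,-0.15]
    - [0.3,0,-0.15]
    - [0.6,0,-0.15]
    - [0.9,0,-0.15]
    - [1.2,0,-0.15]
    - [1.5,0,-0.15]
    - [1.8,0,-0.15]
    - [1.8,0,-0.15]
  hand: [1,1,1,1,1,1,1,1]

```text
clock: 14.45
ee_pos: [0.6185, -0.2595, 0.1743]
ee_rot: [[-0.003, 0.961, 0.277], [0.002, 0.277, -0.961], [-1.0, -0.002, -0.002]]
wrist_force: [0.3, 0.1, -1.6]
finger_gap: 0.047
gripper_force: 47.0
```

```bash
python3 - <<'E'
from rel import *
print(s['wrist_force'],s['wrist_torque'])
E
```

```text
grasp [ 0.6133 -0.2416  0.1744] [-0.003   0.0017 -1.    ]
tum 23843 [ 0.6139 -0.2443] tilt deg [-0.122   0.1658] 0.0003214801474739279 z [0.1078 0.1964]
rim 1257 [0.1039 0.1055 0.1084]
post 8409 [ 0.6144 -0.2442] 0.00034412718115073987
post top z 15750 [0.126  0.1489]
[ 0.2947  0.0623 -1.6409] [ 1.1777  0.3966 -0.0161]
```

Emit:
carry_out:
  turn:
    - [0,0,0]
    - [0,0,0]
    - [0,0,0]
    - [0,0,0]
    - [0,0,0]
    - [0,0,0]
    - [0,0,0]
    - [0,0,0]
  linear:
    - [0.3,0.05,0]
    - [0.7,0.05,0]
    - [1.1,0.05,0]
    - [1.5,0.05,0]
    - [2.0,0.05,0]
    - [2.5,0.05,0]
    - [3.0,0.05,0]
    - [3.5,0.05,0]
  hand: [1,1,1,1,1,1,1,1]

```text
clock: 15.17
ee_pos: [0.6189, -0.2593, 0.1395]
ee_rot: [[-0.002, 0.961, 0.277], [0.002, 0.277, -0.961], [-1.0, -0.002, -0.002]]
wrist_force: [-0.4, 0.4, -1.4]
finger_gap: 0.047
gripper_force: 47.0
```

Emit:
carry_out:
  turn:
    - [0,0,0]
    - [0,0,0]
    - [0,0,0]
    - [0,0,0]
    - [0,0,0]
    - [0,0,0]
    - [0,0,0]
    - [0,0,0]
  linear:
    - [0.5,0,0]
    - [1.0,0,0]
    - [1.5,0,0]
    - [1.9,0,0]
    - [2.2,0,0]
    - [2.5,0,0]
    - [2.7,0,0]
    - [2.7,0,0]
  hand: [1,1,1,1,1,1,1,1]

```text
clock: 15.83
ee_pos: [0.6189, -0.2593, 0.1128]
ee_rot: [[-0.002, 0.961, 0.277], [0.002, 0.277, -0.961], [-1.0, -0.002, -0.002]]
wrist_force: [0.2, -0.1, -1.3]
finger_gap: 0.0474
gripper_force: 47.0
```

```bash
python3 - <<'E'
from rel import *
print(s['wrist_force'],s['wrist_torque'],s['joint_pos'])
E
```

```text
grasp [ 0.6137 -0.2413  0.1128] [-0.0023  0.0016 -1.    ]
tum 23634 [ 0.6142 -0.2441] tilt deg [-0.0968  0.1596] 0.00032162356288952497 z [0.0462 0.1349]
rim 1264 [0.0424 0.0439 0.0545]
post 826 [ 0.6144 -0.2442] 0.00031727342738455816
post top z 6467 [0.1176 0.1354]
[ 0.2422 -0.057  -1.2809] [ 1.1149  0.3308 -0.0184] [-0.123   0.9958 -0.9634 -1.9536 -1.1673  0.0033]
```

Emit:
carry_out:
  turn:
    - [0,0,0]
    - [0,0,0]
    - [0,0,0]
    - [0,0,0]
    - [0,0,0]
    - [0,0,0]
    - [0,0,0]
  linear:
    - [0.2,0,0]
    - [0.4,0,0]
    - [0.5,0,0]
    - [0.6,0,0]
    - [0.7,0,0]
    - [0.8,0,0]
    - [0.8,0,0]
  hand: [1,1,1,1,1,1,1]

```text
clock: 16.47
ee_pos: [0.6188, -0.2593, 0.105]
ee_rot: [[-0.002, 0.961, 0.277], [0.002, 0.277, -0.961], [-1.0, -0.002, -0.002]]
wrist_force: [-0.5, -0.6, -2.1]
finger_gap: 0.0472
gripper_force: 47.0
```

Emit:
carry_out:
  turn:
    - [0,0,0]
    - [0,0,0]
    - [0,0,0]
    - [0,0,0]
  linear:
    - [0.05,0,0]
    - [0.1,0,0]
    - [0.1,0,0]
    - [0.1,0,0]
  hand: [1,1,1,1]

```text
clock: 16.8
ee_pos: [0.6188, -0.2593, 0.1041]
ee_rot: [[-0.002, 0.961, 0.277], [0.002, 0.277, -0.961], [-1.0, -0.002, -0.002]]
wrist_force: [-0.2, 0.5, -2.1]
finger_gap: 0.0471
gripper_force: 47.0
```

Emit:
carry_out:
  turn:
    - [0,0,0]
    - [0,0,0]
    - [0,0,0]
    - [0,0,0]
  linear:
    - [0.05,0,0]
    - [0.1,0,0]
    - [0.1,0,0]
    - [0.1,0,0]
  hand: [1,1,1,1]

```text
clock: 17.13
ee_pos: [0.6188, -0.2593, 0.1031]
ee_rot: [[-0.002, 0.961, 0.277], [0.002, 0.277, -0.961], [-1.0, -0.002, -0.002]]
wrist_force: [0.6, 0.1, -1.7]
finger_gap: 0.0474
gripper_force: 47.0
```

Emit:
carry_out:
  turn:
    - [0,0,0]
    - [0,0,0]
    - [0,0,0]
    - [0,0,0]
  linear:
    - [0.03,0,0]
    - [0.05,0,0]
    - [0.05,0,0]
    - [0.05,0,0]
  hand: [1,1,1,1]

```text
clock: 17.47
ee_pos: [0.6188, -0.2593, 0.1026]
ee_rot: [[-0.002, 0.961, 0.277], [0.002, 0.277, -0.961], [-1.0, -0.002, -0.002]]
wrist_force: [-0.1, 0.6, -1.9]
finger_gap: 0.0474
gripper_force: 47.0
```

Emit:
carry_out:
  turn:
    - [0,0,0]
    - [0,0,0]
    - [0,0,0]
    - [0,0,0]
  linear:
    - [0.05,0,0]
    - [0.1,0,0]
    - [0.1,0,0]
    - [0.1,0,0]
  hand: [1,1,1,1]

```text
clock: 17.8
ee_pos: [0.6188, -0.2593, 0.1016]
ee_rot: [[-0.002, 0.961, 0.277], [0.002, 0.277, -0.961], [-1.0, -0.002, -0.002]]
wrist_force: [-0.3, -0.2, -1.1]
finger_gap: 0.0474
gripper_force: 47.0
```

Emit:
carry_out:
  turn:
    - [0,0,0]
    - [0,0,0]
    - [0,0,0]
    - [0,0,0]
  linear:
    - [0.03,0,0]
    - [0.05,0,0]
    - [0.05,0,0]
    - [0.05,0,0]
  hand: [1,1,1,1]

```text
clock: 18.13
ee_pos: [0.6188, -0.2593, 0.1012]
ee_rot: [[-0.002, 0.961, 0.277], [0.002, 0.277, -0.961], [-1.0, -0.002, -0.002]]
wrist_force: [-0.2, 0.7, -1.4]
finger_gap: 0.0473
gripper_force: 47.0
```

```bash
python3 - <<'E'
from rel import *
print(s['wrist_force'],s['wrist_torque'])
E
```

```text
grasp [ 0.6137 -0.2413  0.1012] [-0.002   0.0015 -1.    ]
tum 23475 [ 0.6142 -0.2441] tilt deg [-0.0857  0.1709] 0.0003254889953384667 z [0.0346 0.1232]
rim 1305 [0.0308 0.0324 0.0441]
post top z 3467 [0.1125 0.1256]
[-0.1707  0.6512 -1.4037] [1.1792 0.3596 0.0225]
```

Rim is at about 31 mm by eye, with no contact force yet. Continuing in half-millimetre steps.

Emit:
carry_out:
  turn:
    - [0,0,0]
    - [0,0,0]
    - [0,0,0]
    - [0,0,0]
    - [0,0,0]
  linear:
    - [0.03,0,0]
    - [0.06,0,0]
    - [0.09,0,0]
    - [0.1,0,0]
    - [0.1,0,0]
  hand: [1,1,1,1,1]

```text
clock: 18.6
ee_pos: [0.6189, -0.2593, 0.1009]
ee_rot: [[-0.0, 0.961, 0.277], [0.001, 0.277, -0.961], [-1.0, 0.0, -0.001]]
wrist_force: [-1.5, 0.4, 5.5]
finger_gap: 0.0473
gripper_force: 47.0
```

Emit:
carry_out:
  turn:
    - [0,0,0]
    - [0,0,0]
    - [0,0,0]
    - [0,0,0]
  linear:
    - [0.03,0,0]
    - [0.05,0,0]
    - [0.05,0,0]
    - [0.05,0,0]
  hand: [1,1,1,1]

```text
clock: 18.93
ee_pos: [0.619, -0.2593, 0.1008]
ee_rot: [[0.001, 0.961, 0.276], [0.001, 0.276, -0.961], [-1.0, 0.001, -0.001]]
wrist_force: [-2.2, -0.6, 10.1]
finger_gap: 0.0477
gripper_force: 47.0
```

Firmly seated (7–12 N rise with no further travel). Unloading, then releasing.

Emit:
carry_out:
  turn:
    - [0,0,0]
    - [0,0,0]
    - [0,0,0]
    - [0,0,0]
    - [0,0,0]
    - [0,0,0]
    - [0,0,0]
    - [0,0,0]
  linear:
    - [-0.05,0,0]
    - [-0.1,0,0]
    - [-0.1,0,0]
    - [-0.1,0,0]
    - [-0.1,0,0]
    - [-0.1,0,0]
    - [-0.1,0,0]
    - [-0.1,0,0]
  hand: [1,1,0,-0.3,-0.7,-1,-1,-1]

```text
clock: 19.6
ee_pos: [0.6188, -0.2592, 0.1006]
ee_rot: [[-0.002, 0.961, 0.277], [0.002, 0.277, -0.961], [-1.0, -0.002, -0.002]]
wrist_force: [-0.3, -0.0, -0.4]
finger_gap: 0.0857
gripper_force: 0.0
```

Emit:
carry_out:
  turn:
    - [0,0,0]
    - [0,0,0]
    - [0,0,0]
    - [0,0,0]
    - [0,0,0]
    - [0,0,0]
    - [0,0,0]
    - [0,0,0]
  linear:
    - [0,0,-0.5]
    - [0,0,-1.5]
    - [0,0,-3]
    - [0,0,-5]
    - [0,0,-7]
    - [-1,0,-9]
    - [-3,0,-10]
    - [-5,0,-10]
  hand: [-1,-1,-1,-1,-1,-1,-1,-1]

```text
clock: 20.27
ee_pos: [0.5908, -0.1606, 0.1506]
ee_rot: [[-0.005, 0.96, 0.279], [0.001, 0.279, -0.96], [-1.0, -0.004, -0.003]]
wrist_force: [-0.1, -0.8, -0.4]
finger_gap: 0.0852
gripper_force: 0.0
```

```bash
python3 - <<'E'
from h import *
from scipy.optimize import least_squares
np.set_printoptions(precision=4,suppress=True)
for nm in('side','top','wrist'):
    if nm=='wrist': d,C,s=wrist('w9.png');Q=wpts(d,C);print(s['ee_pos'],s['wrist_force'])
    else: d=get_image(nm);Q=pts(d);Q[d['z_map']<.1]=np.nan;save(nm+'9.png',d['image'])
    h=cv2.cvtColor(d['image'],cv2.COLOR_RGB2HSV).astype(int)
    q=Q[(h[...,0]>100)&(h[...,0]<125)&(h[...,1]>100)&(np.hypot(Q[...,0]-.614,Q[...,1]+.244)<.06)]
    print(nm,len(q),np.percentile(q[:,2],[1,50,99]) if len(q) else '')
E
```

```text
side 758 [0.0458 0.1096 0.1388]
top 504 [0.0532 0.1363 0.142 ]
[ 0.5911 -0.1618  0.1533] [-0.2662 -0.6061 -0.6689]
wrist 9591 [0.0353 0.0859 0.1344]
```

View pics/side9.png

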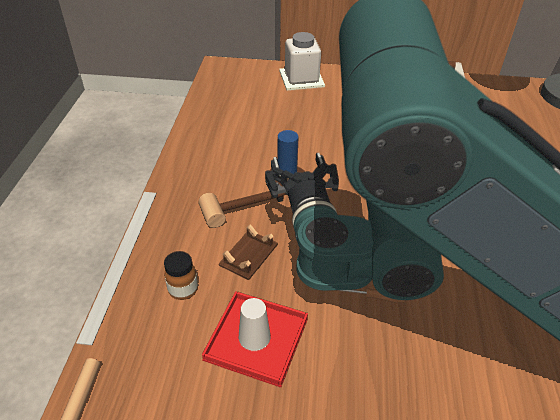

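The tumbler is on the post, upright with its top at about 137 mm; the cone stands in the tray (254,322), and the jar and mallet are unmoved. The awl is hidden by the wrist, so I'll raise the arm and check it.

Emit:
carry_out:
  turn:
    - [0,0,0]
    - [0,0,0]
    - [0,0,0]
    - [0,0,0]
    - [0,0,0]
    - [0,0,0]
    - [0,0,0]
    - [0,0,0]
  linear:
    - [-2,0,0]
    - [-5,0,0]
    - [-8,0,0]
    - [-11,0,0]
    - [-14,0,0]
    - [-16,0,0]
    - [-16,0,0]
    - [-16,0,0]
  hand: [-1,-1,-1,-1,-1,-1,-1,-1]

```text
clock: 21.08
ee_pos: [0.5914, -0.1634, 0.3114]
ee_rot: [[-0.0, 0.961, 0.277], [0.002, 0.277, -0.961], [-1.0, 0.0, -0.002]]
wrist_force: [-0.7, -0.5, 0.5]
finger_gap: 0.0855
gripper_force: 0.0
```

```bash
python3 - <<'E'
from h import *
for n in('side','top'):
    d=get_image(n);o=dict(np.load(n+'.npz'));df=cv2.absdiff(d['image'],o['image']).max(2)
    # compare where awl / mallet / jar were
    for k,b in (dict(awl=(330,284,408,304),mallet=(198,190,255,228),jar=(163,250,200,300)) if n=='side' else dict(awl=(240,262,258,328),mallet=(306,128,368,212),jar=(222,118,254,158))).items():
        c=df[b[1]:b[3],b[0]:b[2]];print(n,k,np.median(c),np.percentile(c,95),(c>60).mean())
    save(n+'10.png',d['image'])
print(robot.get_state()['ee_pos'])
t=cv2.imread('pics/top10.png')[200:370,180:420];s=cv2.imread('pics/side10.png')[110:380,150:430]
cv2.imwrite('pics/fin.png',np.hstack([cv2.resize(t,(400,283)),cv2.resize(s,(294,283))]))
E
```

```text
side awl 16.0 21.0 0.0
side mallet 16.0 23.0 0.03185595567867036
side jar 13.0 20.0 0.0
top awl 119.0 170.0 0.7382154882154882
top mallet 25.0 137.0 0.1935483870967742
top jar 19.0 30.0 0.0
[ 0.59152568 -0.16344266  0.30950771]
```

View pics/fin.png

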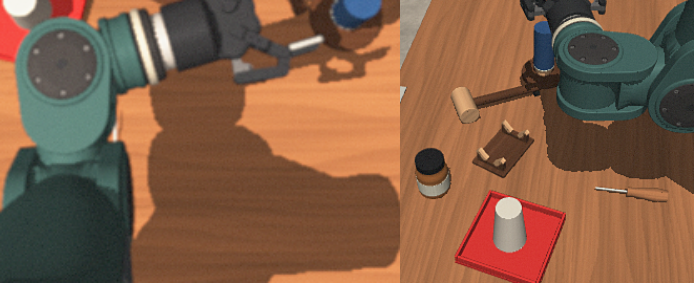

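The side view has the awl, mallet and jar unchanged (the top-view differences are the arm in the way), the cone upright in the tray, and the tumbler home on the post. Handing in.

```bash
python3 -c "
from rig import robot
print(robot.close_job())"
```

```text
the job is handed in; nothing more can be done
None
```

The job is handed in at about 21 s: the cone stands upright, wide end down, in the red tray, the tumbler is mouth down and fully home on the post (top measured at about 137 mm), and the jar, mallet and awl look unmoved.

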